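# Set the light base for crossed polars

### The job

Get the transmitted-light base ready for looking at a thin section between crossed polars: push the iris lever (the steel pin with a ball top, right and front) round to the two-thirds-open mark, that is the third of the four long marks counted from the closed, narrow end of the wedge, and push the polarizer ring's lever (black drum knob, on the left) round to the long mark with the dot. Push the levers gently with the fingertips and leave the other things where they stand.

Things in the scene. Friction and masses are not known exactly. Their poses are not given: they have to be found in the camera images.
- light_base: Transmitted-light base, a light grey box fixed to the desk, 40 high. Origin on the desk under the window's centre; x to its back, y to its left, z up. It reaches from x -105 to 150 and y -105 to 105; its front (rocker switch, dimmer knob) faces the robot within 0.3 rad. On top: dark iris housing (radius 48, up to z 52), on it the aluminium polarizer ring (radius 47, up to z 63).
- light_base_axis (a point): Centre of the round window, at the height of the box's top face (40 above the desk), on the vertical axis that both levers turn about. Axes as for light_base. Lengths in mm.
- iris_knob (a point): Centre of the steel ball (diameter 15) on the iris lever's upright steel pin (diameter 8). 70 out from the axis, 37 above the box's top face; the pin reaches down to 5 above it. The lever leaves the slot in the dark housing at the right and front; a small pointer at the pin's foot shows the setting on the scale outside it (82 to 95 from the axis). Lengths in mm.
- iris (a joint): Angle of the iris lever, rad. 0 = closed (to the right and a little back, narrow end of the engraved wedge), 1.5 = fully open (towards the front, broad end); grows clockwise seen from above. Long marks at 0, 0.5, 1.0 (two thirds open), 1.5; short ones every 0.125. Stops at both ends; stays where it is left; about 2 N at the knob moves it. Lengths in mm.
- iris_mark (a point): Where the centre of the iris lever's ball stands when the lever is exactly at the two-thirds-open mark (iris = 1.0). Fixed to the base; the engraved mark lies on the top face in the same direction, 82 to 95 from the axis. Lengths in mm.
- polarizer_knob (a point): Centre of the upright black ribbed drum knob (diameter 17, from 18 to 44 above the box's top face) on the polarizer ring's lever, 70 out from the axis, 31 above the top face, on the left of the base. A small pointer at its foot shows the setting on the scale outside it. Lengths in mm.
- polarizer (a joint): Angle of the polarizer ring, rad. 0 = at the long mark with the dot (crossed); grows counterclockwise seen from above (towards the front). Short marks every 0.262 (15 degrees), three to either side. Stops at -0.8 and 0.8; stays where it is left; about 2 N at the knob moves it. Lengths in mm.
- polarizer_mark (a point): Where the centre of the drum knob stands when the lever is exactly at the long dotted mark (polarizer = 0). Fixed to the base; mark and dot lie on the top face in the same direction, 82 to 102 from the axis. Lengths in mm.
- coral: coral specimen, 47x62x36, on the back of the light base; origin under its centre; a bystander. Sizes in mm, origin in the centre of its underside, z up as it stands
- focus_target: calibration target in an alloy frame, flat, 32x52x8, on the back of the light base; a bystander. Sizes in mm, origin in the centre of its underside, z up as it stands
- stage_weight: small weight with a knob on top, diameter 32, height 38, on the desk to the right of the light base; a bystander. Sizes in mm, origin in the centre of its underside, z up as it stands
- objective_can: closed black screw-top can, diameter 57, height 68, on the desk to the left of the light base; a bystander. Sizes in mm, origin in the centre of its underside, z up as it stands
- vial_6: sample vial with a cap, diameter 23, height 62, on the desk to the left of the light base near its front; a bystander. Sizes in mm, origin in the centre of its underside, z up as it stands
- eyepiece_cap_0: open black eyepiece cup, diameter 54, height 48, on the desk to the right of the light base; a bystander. Sizes in mm, origin in the centre of its underside, z up as it stands
- screwdriver: screwdriver with a dark handle, 153 long, 22 thick, lying on the desk to the right; a bystander. Sizes in mm, origin in the centre of its underside, z up as it stands
- lens_bottle: slim bottle with a white cap, diameter 34, height 105, on the desk behind the light base; a bystander. Sizes in mm, origin in the centre of its underside, z up as it stands

How it is judged:
By the outcome, as a careful person would: the job done as asked, in the order asked, and still so for the second after the job is handed in, with the robot touching nothing.
It also fails if it takes over 58 s, if anything falls off the work surface, if the arm or the gripper's body presses on something with over 40 N, if the wrist force passes 120 N, or if a joint passes its speed limit or range.

### The arm

A 6-joint arm with a two-finger parallel gripper is mounted at the origin on a cart in front of the work surface, level with it; the furniture and walls round the work are solid. World frame = base frame: x ahead of the robot, y to its left, z up, the work surface at z = 0. Lengths are in m, angles in degrees, forces in N, time in s.
With the tool pointing down it reaches from about 0.225 to 0.875 m from the base axis. Payload 3.4 kg.
Tool frame: the origin (TCP) lies at the centre of the arm's flange, where the gripper is bolted on; the fingertips stand 173 mm ahead of it and the grasp point (between the pads) lies 155 mm ahead of it (manip.tip_reach is the distance from the TCP to the fingertips, in m); z points along the fingers, y is the direction in which the jaws open and shut (so a half turn about z gives the same grasp; the last joint's range is limited). The gripper opens to 85 mm and grips with 20 to 120 N. Pads are 22 mm wide; open, the fingers measure 114 mm over their backs; the gripper's body (76 mm by 85 mm) begins 54 mm behind the grasp point. The pads swing forward as they close: fully open they stand 13 mm farther back than shut.
Start: joints at [-6.933, 15.808, 86.224, -0, 77.962, -6.933], TCP at [0.575, -0, 0.405] pointing down, gripper open.
Joint ranges: [-165.64, 165.64], [-43.16, 119.46], [12.63, 154.43], [-67.54, 247.53], [6.08, 155.33], [-154.97, 154.97]. Speed limits (degrees/s): [147.25, 147.25, 180, 180, 180, 180].

### API

Orientations are given as a 3x3 rotation matrix whose columns are the frame's x, y, z axes.
In Python, from rig import manip, eyes gives the robot as it stands.
- The arm moves only by the shell command python3 -m handwheel 'ROWS' [FORCE]. ROWS is text: rows parted by semicolons, each of 7 numbers parted by spaces: the shift along the world's x, y, z in units of 25 mm (1.0 is 25 mm), then the turn, a rotation vector about the world's x, y, z in units of 5 degrees (1.0 is 5 degrees), then the closure, from 0 (fully open) to 1 (shut). A call has 1 to 12 rows; each row is the pose to reach, as a shift and turn from the pose commanded when the call began; what a row does not reach only later rows make up. A row lasts 1/10 s, in which the tool goes at most 50 mm and 8.59 degrees, less where a joint would pass 70% of its speed; a pose out of reach is approached as far as the arm can. A call with a gripper value outside its range is refused whole. The fingers move at their own pace and stop on an object; FORCE is the grip in N (left out, the last holds). Time passes only in rows, so rows that repeat a pose let the fingers close. It gives the time, the measured TCP pose, the force and the opening at its end, in the units of the state.
- manip.read_state(): the state, without advancing time (a new reading comes with each control period).
- eyes.capture(name): name is "scene" or "side" or "wrist"; returns a dict with "color" (480x640x3 uint8, blue, green, red), "camera_matrix" (3x3 intrinsics, pixels), "extrinsics" (4x4, takes a point from world to camera coordinates). Camera axes: x right, y down, z forward; pixel columns grow to the right and rows downward; lengths in m; the calibration is good to about 2 mm. A picture is of the moment at which its call begins. There is no depth.
- manip.sign_off(): hands the job in, once; it reports no verdict.
The state is a dict: "time": time; "joint_positions": joint angles; "joint_velocities": joint speeds; "tau": joint torques, N m; "tool_pos": TCP position; "tool_rot": TCP orientation; "ft_force": force on the tool from outside, world axes, zero at the start; "moment": the same for the moment, N m; "width": finger opening in m.
Only numpy, scipy, OpenCV 4.12 (cv2) and the standard library are available. Lean on these libraries where they do the work, as an engineer would, in place of code of your own. Each camera call takes 0.05 s, during which the arm holds its last target.

## Working session

There is one attempt and no reset: what is moved stays moved. The work goes in short steps, Python scripts to look and compute and a shell command to move; the robot and the scene stay as the last step left them, time stands still between calls to the robot, and variables do not carry over. Pictures are saved under pics/ and viewed, and the job is handed in when it is done.

```bash
ls; mkdir -p pics; python3 - <<'E'
from rig import manip, eyes
import cv2
s=manip.read_state(); print(s['time'],s['tool_pos'],s['tool_rot'],s['width'],s['ft_force'])
for n in ("scene","side","wrist"):
    c=eyes.capture(n); cv2.imwrite(f"pics/{n}0.png",c["color"]); print(n,c["camera_matrix"],c["extrinsics"])
E
```

```text
pics
0.0 [5.74786303e-01 1.31923642e-05 4.03821063e-01] [[ 4.58682786e-05  9.99998311e-01 -1.83720717e-03]
 [ 9.99999972e-01 -4.54392409e-05  2.33568212e-04]
 [ 2.33484336e-04 -1.83721783e-03 -9.99998285e-01]] 0.08545625439141971 [ 0.43148985 -0.63246271  0.26217885]
scene [[480.90476202   0.         312.74445787]
 [  0.         480.90476202 239.07442801]
 [  0.           0.           1.        ]] [[ 0.77629871 -0.63009379 -0.01849658 -0.44662811]
 [-0.46158158 -0.54821228 -0.69742794  0.32628158]
 [ 0.42930497  0.54995009 -0.71641618  0.82371378]
 [ 0.          0.          0.          1.        ]]
side [[476.17704315   0.         321.90686087]
 [  0.         476.17704315 229.81902193]
 [  0.           0.           1.        ]] [[-0.90700758 -0.42064345  0.01990807  0.52760854]
 [-0.29040539  0.59054845 -0.75293907  0.2279743 ]
 [ 0.30496221 -0.68870286 -0.65778905  0.76211632]
 [ 0.          0.          0.          1.        ]]
wrist [[424.42964005   0.         318.9626818 ]
 [  0.         424.42964005 244.80584312]
 [  0.           0.           1.        ]] [[ 9.99999559e-01  3.97978855e-04 -8.50617403e-04 -5.73726893e-01]
 [ 6.17356642e-04 -9.61131838e-01  2.76089133e-01 -3.55259544e-02]
 [-7.07677831e-04 -2.76089536e-01 -9.61131660e-01  3.79839396e-01]
 [ 0.00000000e+00  0.00000000e+00  0.00000000e+00  1.00000000e+00]]
```

View pics/scene0.png

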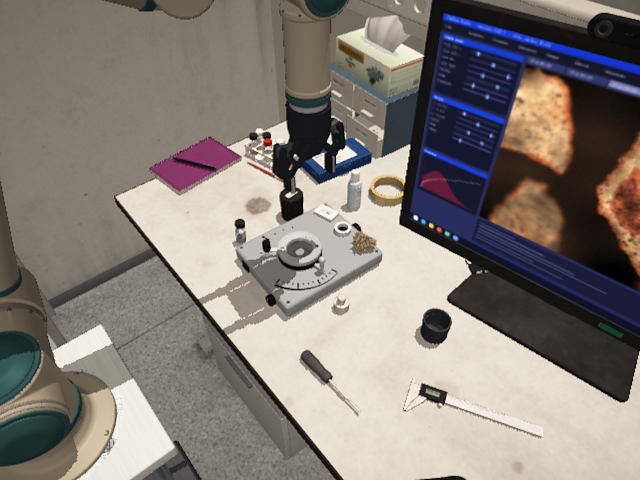

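View pics/side0.png

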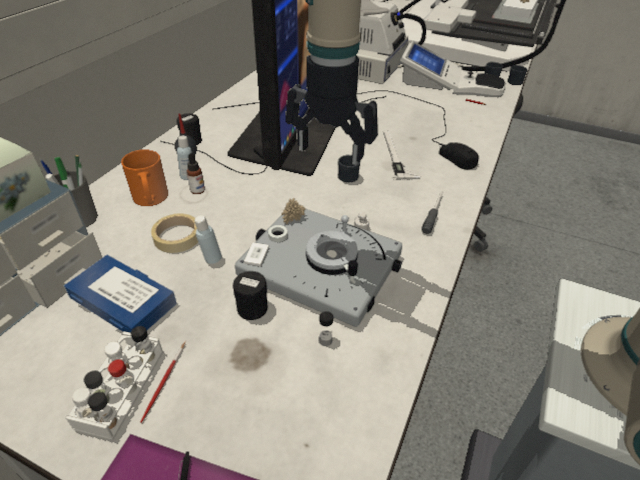

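View pics/wrist0.png

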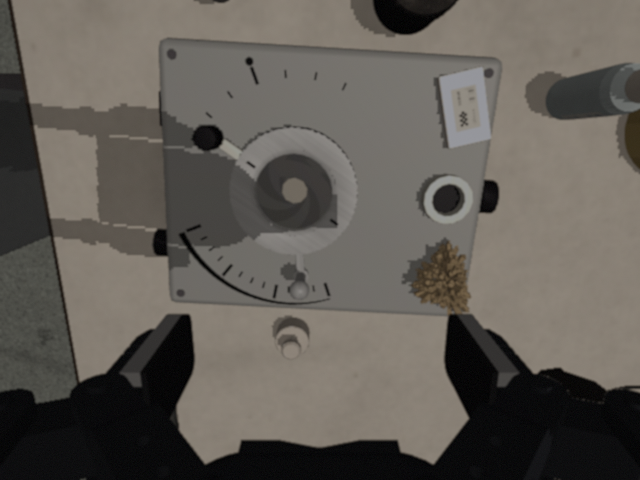

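```bash
python3 - <<'E'
import cv2
a=cv2.imread("pics/wrist0.png")
cv2.imwrite("pics/w_z.png",cv2.resize(a[160:310,165:345],None,fx=4.4,fy=4,interpolation=cv2.INTER_CUBIC)) if 0 else cv2.imwrite("pics/w_z.png",cv2.resize(a[165:310,165:345],None,fx=4,fy=4,interpolation=cv2.INTER_CUBIC))
cv2.imwrite("pics/w_z2.png",cv2.resize(a[40:185,165:360],None,fx=4,fy=4,interpolation=cv2.INTER_CUBIC))
E
```

```text
(no output)
```

View pics/w_z.png

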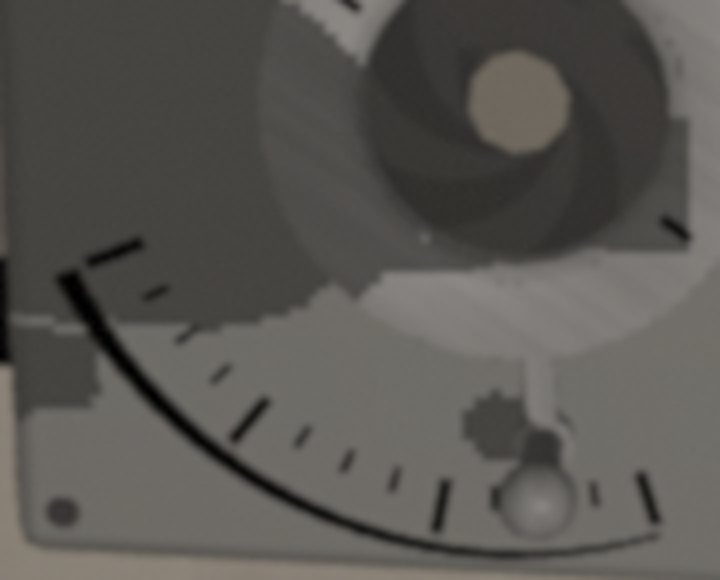

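View pics/w_z2.png

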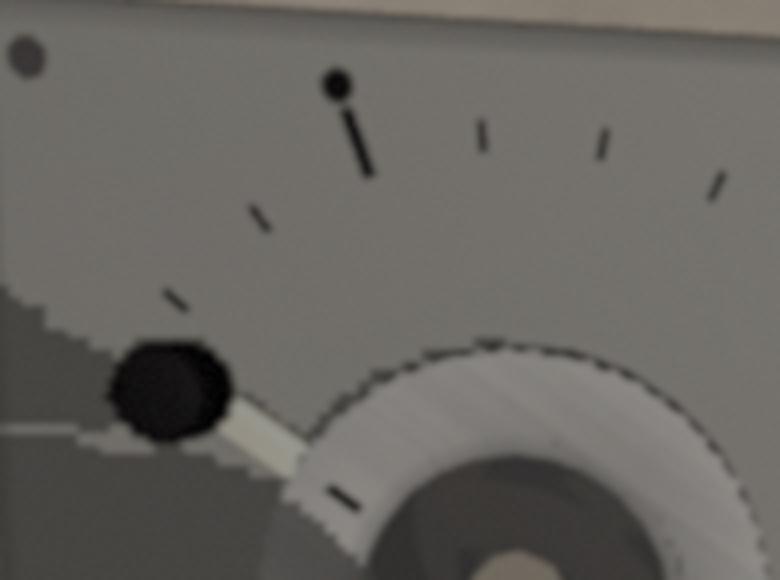

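```bash
cat > h.py <<'E'
import numpy as np
def ray(c_K,E,uv,z):
    R=E[:3,:3];t=E[:3,3];C=-R.T@t
    d=R.T@np.linalg.inv(c_K)@np.array([uv[0],uv[1],1.]); s=(z-C[2])/d[2]; return (C+s*d)
def proj(K,E,p):
    q=K@(E[:3,:3]@np.asarray(p)+E[:3,3]); return q[:2]/q[2]
E
python3 - <<'E'
from h import *
from scipy.optimize import least_squares
K=np.array([[424.42964005,0,318.9626818],[0,424.42964005,244.80584312],[0,0,1]])
E=np.array([[9.99999559e-01,3.97978855e-04,-8.50617403e-04,-5.73726893e-01],[6.17356642e-04,-9.61131838e-01,2.76089133e-01,-3.55259544e-02],[-7.07677831e-04,-2.76089536e-01,-9.61131660e-01,3.79839396e-01],[0,0,0,1]])
f=lambda x,y,oy:((x+.5)/4-.5+165,(y+.5)/4-.5+oy)
iris=[(640,475,657,523,0),(446,482,438,530,.5),(267,401,233,440,1.),(142,243,88,262,1.5)]
P=lambda x,y,o,z=.04: ray(K,E,f(x,y,o),z)[:2]
I=[(P(a,b,165),P(c,d,165),t) for a,b,c,d,t in iris]
D=[P(370,177,40),P(347,110,40),P(337,85,40)]
def res(p):
    c=p[:2];r=[]
    for a,b,t in I:
        u=np.array([np.cos(p[2]-t),np.sin(p[2]-t)])
        r+=list((a-c-.082*u))+list((b-c-.095*u))
    return np.array(r)*1e3
s=least_squares(res,[.55,.04,-1.3]);c=s.x[:2];print(s.x,np.round(s.fun,1))
for d in D: v=d-c;print('dot',np.hypot(*v),np.arctan2(v[1],v[0]))
m=np.mean([np.arctan2(*(d-c)[::-1]) for d in D])
b=P(538,502,165,.077);v=b-c;print('ball',b,np.hypot(*v),np.arctan2(v[1],v[0]), 'iris',s.x[2]-np.arctan2(v[1],v[0]))
# lines: drum
for z,uv in((.084,(165,383)),(.071,(171,390))):
    k=P(*uv,40,z);v=k-c;print('drum',k,np.hypot(*v),np.arctan2(v[1],v[0]),'pol',np.arctan2(v[1],v[0])-m)
for n,t in(('iris_mark',s.x[2]-1),('pol_mark',m)): print(n,c+.07*np.array([np.cos(t),np.sin(t)]),t)
w=P(519,102,165,.04);print('window',w,w-c)
E
```

```text
[ 0.55479133  0.02054708 -1.27836129] [ 0.1 -0.9  0.   0.7 -0.2 -0.8  0.5  1.  -0.5 -0.7  0.3  0.5 -0.6 -0.2
  0.3  0.4]
dot 0.08257337753263864 1.9011676140474298
dot 0.09466822833563564 1.8992352488046862
dot 0.0992023524451899 1.9011098957260646
ball [ 0.55889195 -0.04994951] 0.07061575045381077 -1.5126940685163426 iris 0.23433277776940753
drum [0.49880429 0.06296583] 0.07024171237680187 2.493211609814569 pol 0.5927073569551755
drum [0.49639153 0.06143326] 0.07128966199109978 2.5307940019727218 pol 0.6302897491133281
iris_mark [ 0.50929236 -0.0326492 ] -2.2783612907469353
pol_mark [0.53212766 0.08677667] 1.9005042528593936
window [0.55431625 0.01985786] [-0.00047507 -0.00068923]
```

```bash
python3 -m handwheel '0.05 -0.2 -0.4 0 0 1.6 1;0.1 -0.4 -0.8 0 0 3.2 1;0.15 -0.6 -1.2 0 0 4.8 1;0.2 -0.8 -1.6 0 0 6.4 1;0.24 -0.96 -2 0 0 8 1;0.28 -1.12 -2.4 0 0 9.6 1;0.32 -1.28 -2.8 0 0 11.2 1;0.36 -1.44 -3.2 0 0 12.8 1;0.4 -1.6 -3.6 0 0 14.4 1;0.44 -1.76 -3.9 0 0 16 1;0.48 -1.92 -4.2 0 0 17.6 1;0.48 -1.92 -4.2 0 0 18.66 1' 20
python3 - <<'E'
from rig import manip, eyes
import cv2,numpy as np
s=manip.read_state(); print(s['time'],s['tool_pos'],s['tool_rot'].round(3) if hasattr(s['tool_rot'],'round') else s['tool_rot'],s['width'],s['ft_force'])
for n in ("scene","side","wrist"):
    c=eyes.capture(n); cv2.imwrite(f"pics/{n}1.png",c["color"])
    np.savez(f"pics/{n}1.npz",K=c["camera_matrix"],E=c["extrinsics"])
a=cv2.imread("pics/scene1.png")[120:320,200:400];b=cv2.imread("pics/side1.png")[130:330,220:420]
cv2.imwrite("pics/c1.png",cv2.resize(np.hstack([a,b]),None,fx=2,fy=2,interpolation=cv2.INTER_CUBIC))
E
```

```text
time: 1.35
tool_pos: [0.5867, -0.0484, 0.2982]
tool_rot: [[-0.998, -0.062, -0.003], [-0.062, 0.998, 0.0], [0.003, 0.001, -1.0]]
ft_force: [0.0, 0.2, 0.7]
width: -0.0001
1.35 [ 0.58666188 -0.04838226  0.29816057] [[-0.998 -0.062 -0.003]
 [-0.062  0.998  0.   ]
 [ 0.003  0.001 -1.   ]] -5.68923781434103e-05 [0.01296869 0.15392733 0.72455637]
```

View pics/c1.png

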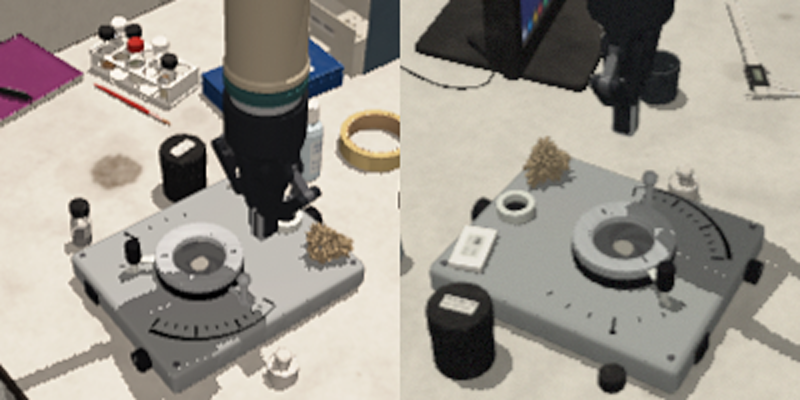

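View pics/wrist1.png

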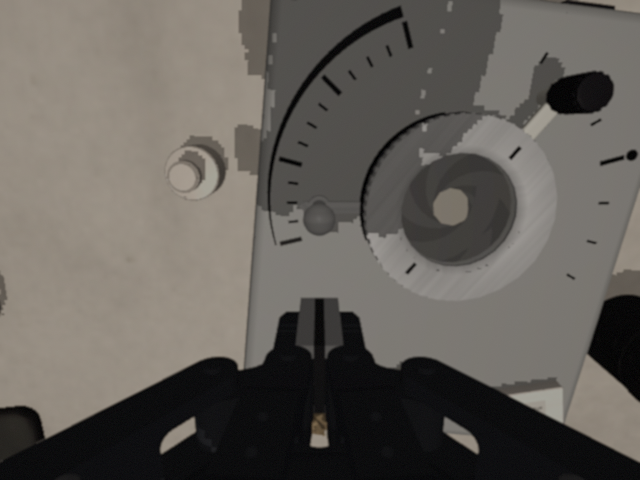

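```bash
python3 - <<'E'
from h import *
import cv2
d=np.load("pics/wrist1.npz");K,E=d['K'],d['E']
K0=np.array([[424.42964005,0,318.9626818],[0,424.42964005,244.80584312],[0,0,1]])
E0=np.array([[9.99999559e-01,3.97978855e-04,-8.50617403e-04,-5.73726893e-01],[6.17356642e-04,-9.61131838e-01,2.76089133e-01,-3.55259544e-02],[-7.07677831e-04,-2.76089536e-01,-9.61131660e-01,3.79839396e-01],[0,0,0,1]])
for z in(.04,.076):print('coral front',ray(K0,E0,(407,278),z))
a=cv2.imread("pics/wrist1.png")
c=np.array([.5548,.0205])
for nm,uv,z in(('window',(450,207),.04),('ball',(319,215),.077),('dot',(632,154),.04),('mark1.0',((324+339)/2,(78+93)/2),.04)):
    p=ray(K,E,uv,z)[:2];v=p-c;print(nm,p.round(4),np.hypot(*v).round(4),np.arctan2(v[1],v[0]).round(4))
print('axis px',proj(K,E,[.5548,.0205,.04]))
cv2.imwrite("pics/w1z.png",cv2.resize(a[0:250,260:460],None,fx=2.4,fy=2.4,interpolation=cv2.INTER_CUBIC))
E
```

```text
coral front [ 0.64759449 -0.05401243  0.04      ]
coral front [ 0.63967342 -0.04055906  0.076     ]
window [0.5562 0.0232] 0.003 1.0898
ball [ 0.5569 -0.0488] 0.0694 -1.54
dot [0.5223 0.1155] 0.1004 1.9004
mark1.0 [ 0.4974 -0.0459] 0.0877 -2.2835
axis px [445.54542599 204.23625061]
```

```bash
python3 -m handwheel '0 0 -0.6 0 0 0 1;0 0 -1.2 0 0 0 1;0 0 -1.8 0 0 0 1;0 0 -2.2 0 0 0 1;0 0 -2.4 0 0 0 1;0 0 -2.4 0 0 0 1' 20
python3 - <<'E'
import numpy as np
c=np.array([.5548,.0205]);a0=-1.278
for t in np.arange(.2,1.06,.1):
    a=a0-t; b=c+.07*np.array([np.cos(a),np.sin(a)]); p=b+.0185*np.array([-np.sin(a),np.cos(a)])
    yaw=np.degrees(a)-90-90+360
    print(round(t,2),((p-[.587,-.048])/.025).round(2),round((yaw-93.3)/5,2))
E
```

```text
time: 2.1
tool_pos: [0.5869, -0.0479, 0.2392]
tool_rot: [[-0.998, -0.057, -0.001], [-0.057, 0.998, 0.0], [0.001, 0.0, -1.0]]
ft_force: [0.2, -0.1, -0.4]
width: 0.0
0.2 [-0.29  0.02] 0.4
0.3 [-0.57 -0.07] -0.74
0.4 [-0.85 -0.12] -1.89
0.5 [-1.14 -0.15] -3.03
0.6 [-1.43 -0.15] -4.18
0.7 [-1.72 -0.12] -5.33
0.8 [-2.   -0.07] -6.47
0.9 [-2.28  0.02] -7.62
1.0 [-2.54  0.13] -8.76
```

Push to about iris 0.88 first, at about 0.5 rad/s, then look.

```bash
python3 -m handwheel '-0.2 0.02 0 0 0 0.2 1;-0.43 -0.02 0 0 0 -0.2 1;-0.57 -0.07 0 0 0 -0.74 1;-0.71 -0.1 0 0 0 -1.3 1;-0.85 -0.12 0 0 0 -1.89 1;-1 -0.14 0 0 0 -2.46 1;-1.14 -0.15 0 0 0 -3.03 1;-1.29 -0.15 0 0 0 -3.6 1;-1.43 -0.15 0 0 0 -4.18 1;-1.58 -0.14 0 0 0 -4.75 1;-1.72 -0.12 0 0 0 -5.33 1;-1.72 -0.12 0 0 0 -5.33 1'
python3 - <<'E'
from rig import manip, eyes
import cv2,numpy as np
for n in ("scene","side","wrist"):
    c=eyes.capture(n); cv2.imwrite(f"pics/{n}2.png",c["color"])
    np.savez(f"pics/{n}2.npz",K=c["camera_matrix"],E=c["extrinsics"])
a=cv2.imread("pics/scene2.png")[170:320,220:370];b=cv2.imread("pics/side2.png")[180:330,270:420]
cv2.imwrite("pics/c2.png",cv2.resize(np.hstack([a,b]),None,fx=2.6,fy=2.6,interpolation=cv2.INTER_CUBIC))
E
```

```text
time: 3.3
tool_pos: [0.5441, -0.0511, 0.2407]
tool_rot: [[-0.918, 0.396, 0.002], [0.396, 0.918, -0.0], [-0.002, 0.0, -1.0]]
ft_force: [-0.4, -0.3, -0.2]
width: 0.0
```

View pics/c2.png

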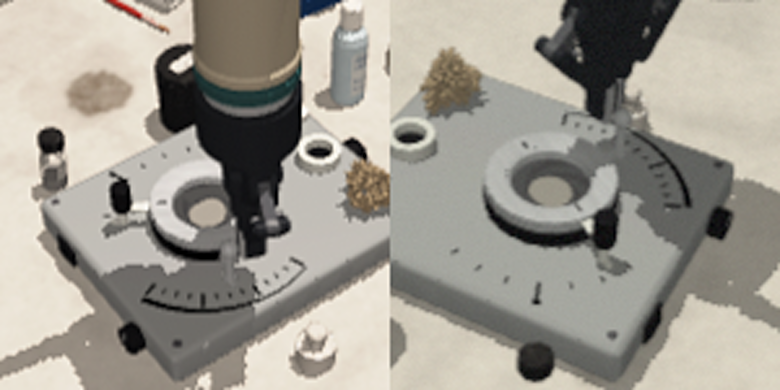

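View pics/wrist2.png

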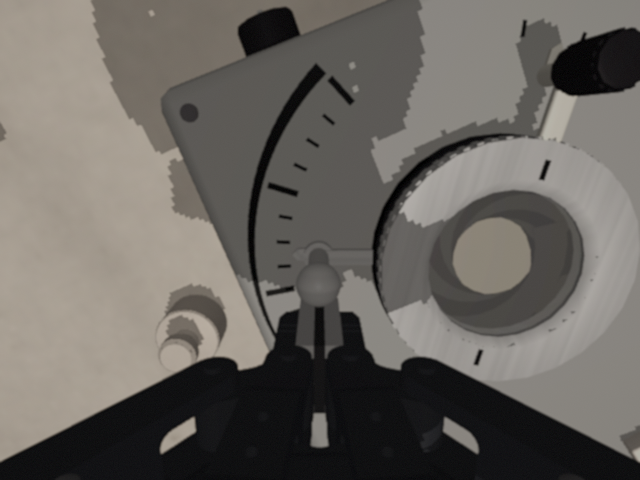

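```bash
python3 -m handwheel '-0.14 0.02 0 0 0 -0.57 1;-0.28 0.05 0 0 0 -1.14 1;-0.42 0.09 0 0 0 -1.7 1;-0.56 0.14 0 0 0 -2.29 1;-0.65 0.18 0 0 0 -2.7 1;-0.72 0.21 0 0 0 -3 1;-0.74 0.22 0 0 0 -3.09 1;-0.74 0.22 0 0 0 -3.09 1'
python3 - <<'E'
from rig import manip, eyes
import cv2,numpy as np
c=eyes.capture("wrist"); cv2.imwrite("pics/wrist3.png",c["color"])
np.savez("pics/wrist3.npz",K=c["camera_matrix"],E=c["extrinsics"])
cv2.imwrite("pics/w3z.png",cv2.resize(c["color"][130:330,220:420],None,fx=3,fy=3,interpolation=cv2.INTER_CUBIC))
E
```

```text
time: 4.25
tool_pos: [0.5257, -0.0456, 0.24]
tool_rot: [[-0.78, 0.626, 0.001], [0.626, 0.78, -0.0], [-0.001, 0.0, -1.0]]
ft_force: [1.9, -0.7, 0.8]
width: 0.0006
```

View pics/w3z.png

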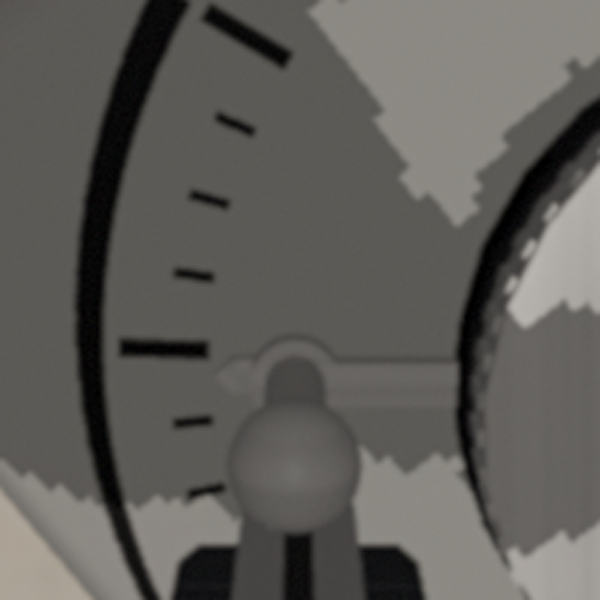

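```bash
cat > meas.py <<'E'
from h import *
def rep(npz,pts,scale,ox,oy,c=(.5548,.0205)):
    d=np.load(npz);K,E=d['K'],d['E'];c=np.array(c)
    print('axis px',proj(K,E,[*c,.04]))
    for nm,x,y,z in pts:
        p=ray(K,E,((x+.5)/scale-.5+ox,(y+.5)/scale-.5+oy),z)[:2];v=p-c;a=np.arctan2(v[1],v[0])
        print(nm,z,p.round(4),'r',np.hypot(*v).round(4),'ang',a.round(4),'iris',(-1.278-a).round(3),'pol',(a-1.9005).round(3))
E
python3 - <<'E'
from meas import rep
rep("pics/wrist3.npz",[('mark in',208,350,.04),('mark out',120,347,.04),('m.875in',213,421,.04),('m.875out',174,424,.04),('m1.5',289,60,.04),('m1.5o',206,10,.04),('ptr',218,378,.04),('ptr',218,378,.045),('ptr',218,378,.05),('ball',294,467,.077)],3,220,130)
E
```

```text
axis px [484.1376091  252.17380655]
mark in 0.04 [ 0.5015 -0.0418] r 0.082 ang -2.2785 iris 1.001 pol -4.179
mark out 0.04 [ 0.4935 -0.0511] r 0.0942 ang -2.2791 iris 1.001 pol -4.18
m.875in 0.04 [ 0.51  -0.048] r 0.0818 ang -2.1502 iris 0.872 pol -4.051
m.875out 0.04 [ 0.5069 -0.0526] r 0.0874 ang -2.1513 iris 0.873 pol -4.052
m1.5 0.04 [ 0.4778 -0.0082] r 0.0822 ang -2.7851 iris 1.507 pol -4.686
m1.5o 0.04 [ 0.4662 -0.0126] r 0.0946 ang -2.7844 iris 1.506 pol -4.685
ptr 0.04 [ 0.5055 -0.0433] r 0.0806 ang -2.2282 iris 0.95 pol -4.129
ptr 0.045 [ 0.5045 -0.0421] r 0.0803 ang -2.2479 iris 0.97 pol -4.148
ptr 0.05 [ 0.5035 -0.0408] r 0.08 ang -2.2677 iris 0.99 pol -4.168
ball 0.077 [ 0.5113 -0.0341] r 0.0699 ang -2.2433 iris 0.965 pol -4.144
```

```bash
python3 -m handwheel '-0.045 0.02 0 0 0 -0.2 1;-0.09 0.04 0 0 0 -0.4 1;-0.09 0.04 0 0 0 -0.4 1;-0.09 0.04 0 0 0 -0.4 1'
python3 - <<'E'
from rig import manip, eyes
import cv2,numpy as np
c=eyes.capture("wrist"); cv2.imwrite("pics/wrist4.png",c["color"])
np.savez("pics/wrist4.npz",K=c["camera_matrix"],E=c["extrinsics"])
cv2.imwrite("pics/w4z.png",cv2.resize(c["color"][130:330,220:420],None,fx=3,fy=3,interpolation=cv2.INTER_CUBIC))
E
```

```text
time: 4.7
tool_pos: [0.5232, -0.0444, 0.2397]
tool_rot: [[-0.757, 0.653, -0.0], [0.653, 0.757, 0.0], [0.0, 0.0, -1.0]]
ft_force: [1.9, 0.2, 1.6]
width: 0.0001
```

View pics/w4z.png

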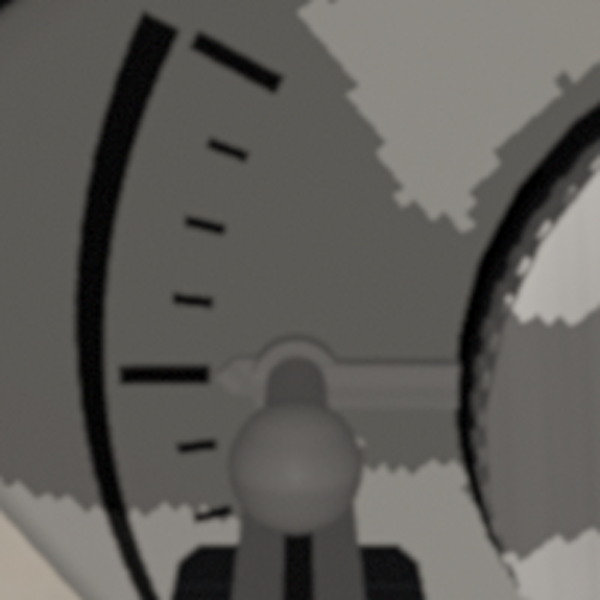

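```bash
python3 - <<'E'
from meas import rep
rep("pics/wrist4.npz",[('mark in',208,375,.04),('ptr',218,377,.04),('ptr',218,377,.045),('ball',295,467,.077)],3,220,130)
E
```

```text
axis px [484.6753439  253.65063527]
mark in 0.04 [ 0.5015 -0.042 ] r 0.0821 ang -2.2772 iris 0.999 pol -4.178
ptr 0.04 [ 0.5026 -0.0411] r 0.0807 ang -2.2735 iris 0.995 pol -4.174
ptr 0.045 [ 0.5016 -0.0398] r 0.0804 ang -2.293 iris 1.015 pol -4.194
ball 0.077 [ 0.5089 -0.0322] r 0.0699 ang -2.2877 iris 1.01 pol -4.188
```

```bash
python3 -m handwheel '0.15 -0.13 0 0 0 0 1;0.3 -0.26 0 0 0 0 1;0.46 -0.39 0 0 0 0 1;0.46 -0.39 0.6 0 0 0 1;0.46 -0.39 1.3 0 0 0 1;0.46 -0.39 2 0 0 0 1;0.46 -0.39 2.6 0 0 0 1;0.46 -0.39 2.6 0 0 0 1'
python3 -m handwheel '-0.1 0.1 0 0 0 -1.5 1;-0.3 0.4 0 0 0 -3 1;-0.5 0.8 0 0 0 -4.6 1;-0.8 1.2 0 0 0 -6.2 1;-1.1 1.7 0 0 0 -7.8 1;-1.4 2.2 0 0 0 -9.4 1;-1.7 2.7 0 0 0 -11 1;-1.9 3.1 0 0 0 -12.6 1;-2.1 3.4 0 0 0 -14.2 1;-2.2 3.6 0 0 0 -15.8 1;-2.2 3.64 0 0 0 -17.2 1;-2.2 3.64 0 0 0 -17.2 1'
python3 - <<'E'
from rig import manip, eyes
import cv2,numpy as np
c=eyes.capture("wrist"); cv2.imwrite("pics/wrist5.png",c["color"])
np.savez("pics/wrist5.npz",K=c["camera_matrix"],E=c["extrinsics"])
E
```

```text
time: 5.55
tool_pos: [0.5357, -0.0546, 0.3065]
tool_rot: [[-0.757, 0.654, 0.004], [0.654, 0.757, -0.001], [-0.004, 0.002, -1.0]]
ft_force: [0.8, 0.1, -0.8]
width: 0.0001
time: 6.75
tool_pos: [0.4795, 0.0369, 0.3038]
tool_rot: [[0.599, 0.801, -0.002], [0.801, -0.599, 0.0], [-0.001, -0.001, -1.0]]
ft_force: [0.2, 0.5, 0.6]
width: -0.0002
```

View pics/wrist5.png

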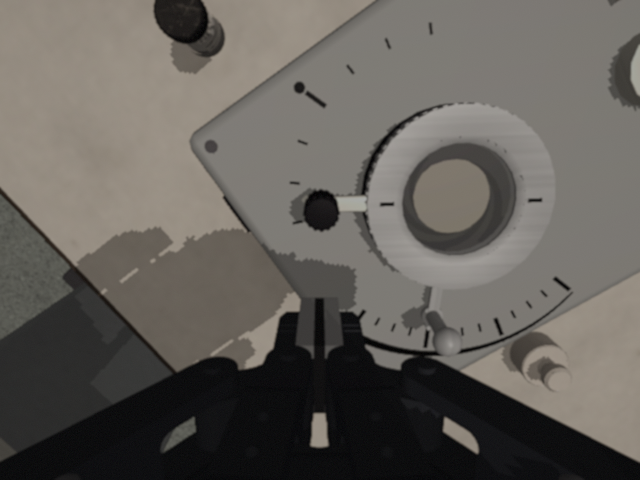

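```bash
python3 - <<'E'
from meas import rep
rep("pics/wrist5.npz",[('drum',321,210,.084),('dot',299,88,.04),('markin',325,105,.04),('drummid',321,210,.075),('ball',447,341,.077)],1,0,0)
import numpy as np
c=np.array([.5548,.0205]);a0=1.9005
for t in np.arange(.7,-.11,-.1):
    a=a0+t; b=c+.07*np.array([np.cos(a),np.sin(a)]); p=b+.0195*np.array([-np.sin(a),np.cos(a)])
    print(round(t,2),((p-[.4796,.0368])/.025).round(2),round((np.degrees(a)-90-53.3)/5,2))
E
```

```text
axis px [447.65889291 194.52268521]
drum 0.084 [0.4984 0.0628] r 0.0705 ang 2.4988 iris -3.777 pol 0.598
dot 0.04 [0.5225 0.114 ] r 0.0989 ang 1.9032 iris -3.181 pol 0.003
markin 0.04 [0.5283 0.0992] r 0.083 ang 1.8951 iris -3.173 pol -0.005
drummid 0.075 [0.4973 0.0613] r 0.0705 ang 2.5245 iris -3.803 pol 0.624
ball 0.077 [ 0.5087 -0.0326] r 0.0704 ang -2.2861 iris 1.008 pol -4.187
0.7 [0.21 0.12] 1.14
0.6 [0.3 0.4] -0.01
0.5 [0.42 0.66] -1.15
0.4 [0.56 0.92] -2.3
0.3 [0.73 1.15] -3.44
0.2 [0.92 1.37] -4.59
0.1 [1.13 1.57] -5.74
0.0 [1.36 1.74] -6.88
-0.1 [1.61 1.9 ] -8.03
```

```bash
python3 -m handwheel '0 0 -0.6 0 0 0 1;0 0 -1.2 0 0 0 1;0 0 -1.8 0 0 0 1;0 0 -2.3 0 0 0 1;0 0 -2.6 0 0 0 1;0 0 -2.6 0 0 0 1'
python3 -m handwheel '0.12 0.15 0 0 0 0.4 1;0.24 0.26 0 0 0 0.5 1;0.3 0.4 0 0 0 0 1;0.36 0.53 0 0 0 -0.58 1;0.42 0.66 0 0 0 -1.15 1;0.49 0.79 0 0 0 -1.72 1;0.56 0.92 0 0 0 -2.3 1;0.65 1.04 0 0 0 -2.87 1;0.73 1.15 0 0 0 -3.44 1;0.83 1.26 0 0 0 -4 1;0.92 1.37 0 0 0 -4.59 1;0.92 1.37 0 0 0 -4.59 1'
python3 - <<'E'
from rig import manip, eyes
import cv2,numpy as np
c=eyes.capture("wrist"); cv2.imwrite("pics/wrist6.png",c["color"])
np.savez("pics/wrist6.npz",K=c["camera_matrix"],E=c["extrinsics"])
cv2.imwrite("pics/w6z.png",cv2.resize(c["color"][130:330,220:420],None,fx=3,fy=3,interpolation=cv2.INTER_CUBIC))
E
```

```text
time: 7.4
tool_pos: [0.4794, 0.0366, 0.2386]
tool_rot: [[0.598, 0.801, -0.003], [0.801, -0.598, 0.0], [-0.002, -0.002, -1.0]]
ft_force: [0.1, 0.8, -0.5]
width: -0.0002
time: 8.6
tool_pos: [0.5033, 0.0712, 0.2403]
tool_rot: [[0.863, 0.505, 0.001], [0.505, -0.863, -0.0], [0.001, 0.001, -1.0]]
ft_force: [0.8, 0.3, 0.4]
width: 0.0
```

View pics/w6z.png

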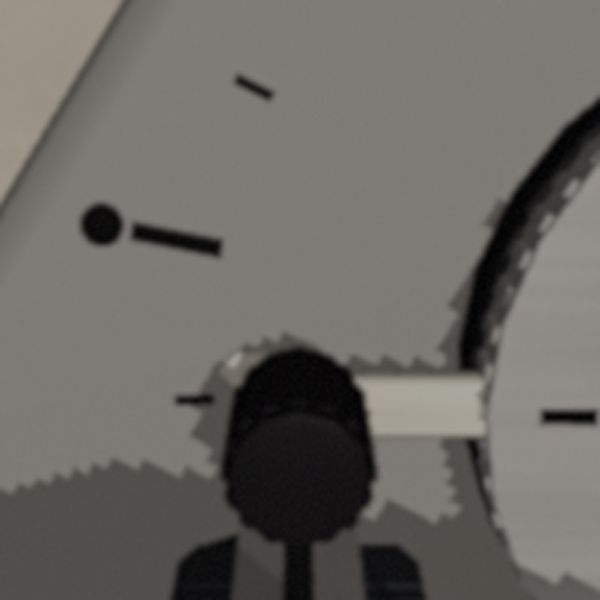

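```bash
python3 -m handwheel '0.1 0.1 0 0 0 -0.57 1;0.21 0.2 0 0 0 -1.15 1;0.29 0.26 0 0 0 -1.55 1;0.35 0.3 0 0 0 -1.85 1;0.37 0.32 0 0 0 -1.95 1;0.37 0.32 0 0 0 -1.95 1'
python3 - <<'E'
from rig import manip, eyes
import cv2,numpy as np
c=eyes.capture("wrist"); cv2.imwrite("pics/wrist7.png",c["color"])
np.savez("pics/wrist7.npz",K=c["camera_matrix"],E=c["extrinsics"])
cv2.imwrite("pics/w7z.png",cv2.resize(c["color"][130:330,220:420],None,fx=3,fy=3,interpolation=cv2.INTER_CUBIC))
from meas import rep
rep("pics/wrist6.npz",[('drum',299,479,.084)],3,220,130)
E
```

```text
time: 9.25
tool_pos: [0.5119, 0.0791, 0.2399]
tool_rot: [[0.936, 0.351, -0.0], [0.351, -0.936, -0.0], [-0.0, 0.0, -1.0]]
ft_force: [-0.9, -0.6, 1.7]
width: 0.0001
axis px [486.98502064 249.99382574]
drum 0.084 [0.5192 0.0814] r 0.0706 ang 2.1001 iris -3.378 pol 0.2
```

View pics/w7z.png

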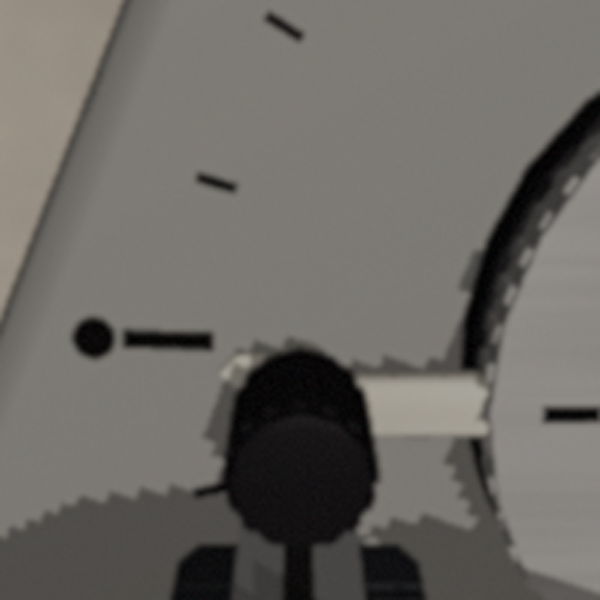

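```bash
python3 - <<'E'
from meas import rep
rep("pics/wrist7.npz",[('drum',301,480,.084),('mark',212,341,.04),('marko',125,338,.04),('dot',93,337,.04),('tick',571,414,.063)],3,220,130)
E
```

```text
axis px [488.31360679 247.82054058]
drum 0.084 [0.5291 0.0862] r 0.0705 ang 1.9434 iris -3.221 pol 0.043
mark 0.04 [0.5276 0.0987] r 0.0828 ang 1.906 iris -3.184 pol 0.006
marko 0.04 [0.5237 0.1102] r 0.0949 ang 1.9045 iris -3.182 pol 0.004
dot 0.04 [0.5223 0.1144] r 0.0993 ang 1.9041 iris -3.182 pol 0.004
tick 0.063 [0.5409 0.0553] r 0.0375 ang 1.9514 iris -3.229 pol 0.051
```

```bash
python3 -m handwheel '0.05 0.02 0 0 0 -0.2 1;0.09 0.03 0 0 0 -0.4 1;0.09 0.03 0 0 0 -0.4 1;0.09 0.03 0 0 0 -0.4 1'
python3 - <<'E'
from rig import manip, eyes
import cv2,numpy as np
c=eyes.capture("wrist"); cv2.imwrite("pics/wrist8.png",c["color"])
np.savez("pics/wrist8.npz",K=c["camera_matrix"],E=c["extrinsics"])
cv2.imwrite("pics/w8z.png",cv2.resize(c["color"][130:330,220:420],None,fx=3,fy=3,interpolation=cv2.INTER_CUBIC))
E
```

```text
time: 9.7
tool_pos: [0.5141, 0.0799, 0.2395]
tool_rot: [[0.948, 0.317, -0.001], [0.317, -0.948, 0.0], [-0.0, -0.0, -1.0]]
ft_force: [-3.0, 0.5, -0.0]
width: 0.0
```

View pics/w8z.png

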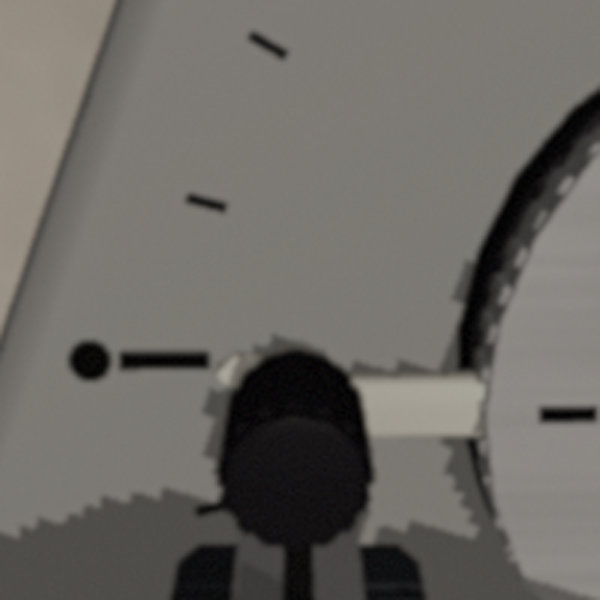

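```bash
python3 - <<'E'
from meas import rep
rep("pics/wrist8.npz",[('drum',296,481,.084),('mark',209,360,.04),('marko',120,360,.04),('dot',89,360,.04),('tick',568,414,.063),('ptr',220,371,.04),('ptr',220,371,.045)],3,220,130)
E
```

```text
axis px [487.33700264 247.35314237]
drum 0.084 [0.5312 0.0869] r 0.0705 ang 1.9116 iris -3.19 pol 0.011
mark 0.04 [0.5276 0.0985] r 0.0827 ang 1.9063 iris -3.184 pol 0.006
marko 0.04 [0.5236 0.1103] r 0.0951 ang 1.9048 iris -3.183 pol 0.004
dot 0.04 [0.5223 0.1144] r 0.0994 ang 1.9043 iris -3.182 pol 0.004
tick 0.063 [0.542  0.0556] r 0.0373 ang 1.9207 iris -3.199 pol 0.02
ptr 0.04 [0.5265 0.0966] r 0.0812 ang 1.9263 iris -3.204 pol 0.026
ptr 0.045 [0.5281 0.0968] r 0.0808 ang 1.9073 iris -3.185 pol 0.007
```

```bash
python3 -m handwheel '0.02 0.01 0 0 0 -0.1 1;0.02 0.01 0 0 0 -0.1 1;0.02 0.01 0 0 0 -0.1 1;-0.15 -0.05 0 0 0 0 1;-0.35 -0.12 0 0 0 0 1;-0.57 -0.2 0 0 0 0 1;-0.57 -0.2 0.6 0 0 0 1;-0.57 -0.2 1.3 0 0 0 1;-0.57 -0.2 2 0 0 0 1;-0.57 -0.2 2.6 0 0 0 1;-0.57 -0.2 2.6 0 0 0 1'
python3 -m handwheel '-0.3 -0.3 0.5 0 0 0 1;-0.6 -0.6 1 0 0 0 1;-1 -1 1.6 0 0 0 1;-1.4 -1.4 2.2 0 0 0 1;-1.7 -1.7 2.8 0 0 0 1;-2 -2 3 0 0 0 1;-2 -2 3 0 0 0 1;-2 -2 3 0 0 0 1'
python3 - <<'E'
from rig import manip, eyes
import cv2,numpy as np
for n in ("scene","side","wrist"):
    c=eyes.capture(n); cv2.imwrite(f"pics/{n}9.png",c["color"])
    np.savez(f"pics/{n}9.npz",K=c["camera_matrix"],E=c["extrinsics"])
a=cv2.imread("pics/scene9.png")[170:320,220:370];b=cv2.imread("pics/side9.png")[180:330,270:420]
cv2.imwrite("pics/c9.png",cv2.resize(np.hstack([a,b]),None,fx=2.6,fy=2.6,interpolation=cv2.INTER_CUBIC))
E
```

```text
time: 10.85
tool_pos: [0.5007, 0.0746, 0.3068]
tool_rot: [[0.948, 0.317, 0.006], [0.317, -0.948, -0.0], [0.005, 0.002, -1.0]]
ft_force: [-0.1, 0.8, -0.4]
width: 0.0
time: 11.65
tool_pos: [0.4496, 0.0245, 0.3794]
tool_rot: [[0.949, 0.317, -0.0], [0.317, -0.949, 0.0], [-0.0, -0.0, -1.0]]
ft_force: [0.4, -1.0, 0.2]
width: -0.0001
```

View pics/c9.png

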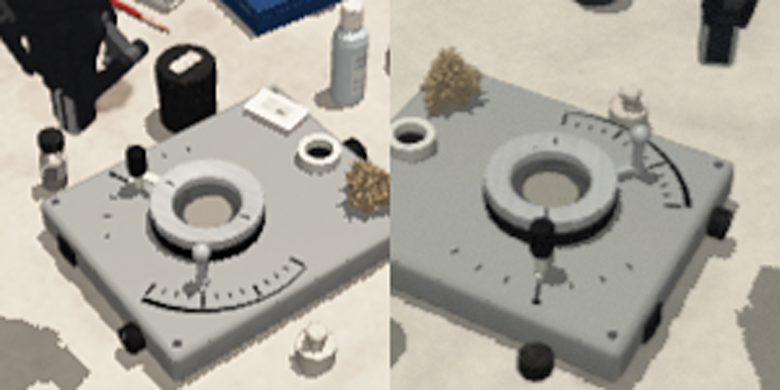

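View pics/wrist9.png

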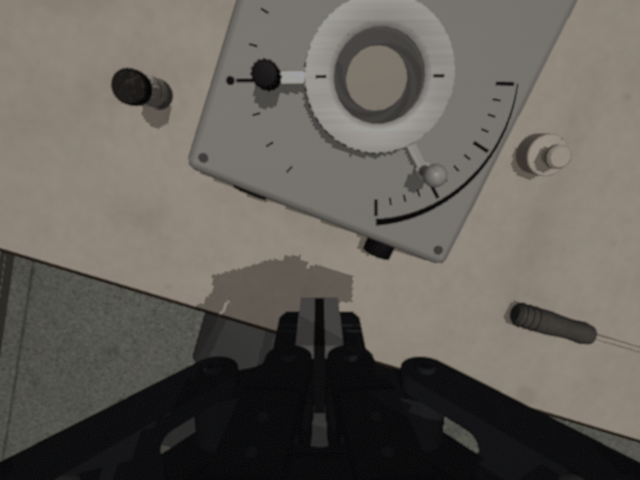

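```bash
python3 - <<'E'
from meas import rep
import cv2
rep("pics/wrist9.npz",[('drumtop',265,73,.084),('dot',230,80,.04),('ball',435,174,.077),('mark1.0 out',438,196,.04),('tick',321,76,.063)],1,0,0)
a=cv2.imread("pics/wrist9.png")
cv2.imwrite("pics/w9z.png",cv2.resize(a[40:230,210:470],None,fx=3,fy=3,interpolation=cv2.INTER_CUBIC))
s=cv2.imread("pics/side9.png")
cv2.imwrite("pics/s9z.png",cv2.resize(s[220:320,300:420],None,fx=6,fy=6,interpolation=cv2.INTER_CUBIC))
E
```

```text
axis px [375.44492369  79.34364189]
drumtop 0.084 [0.532  0.0867] r 0.07 ang 1.9023 iris -3.18 pol 0.002
dot 0.04 [0.5229 0.1145] r 0.0992 ang 1.8982 iris -3.176 pol -0.002
ball 0.077 [ 0.5093 -0.0321] r 0.0695 ang -2.2837 iris 1.006 pol -4.184
mark1.0 out 0.04 [ 0.4943 -0.0513] r 0.0939 ang -2.2707 iris 0.993 pol -4.171
tick 0.063 [0.5428 0.0558] r 0.0372 ang 1.8978 iris -3.176 pol -0.003
```

View pics/w9z.png

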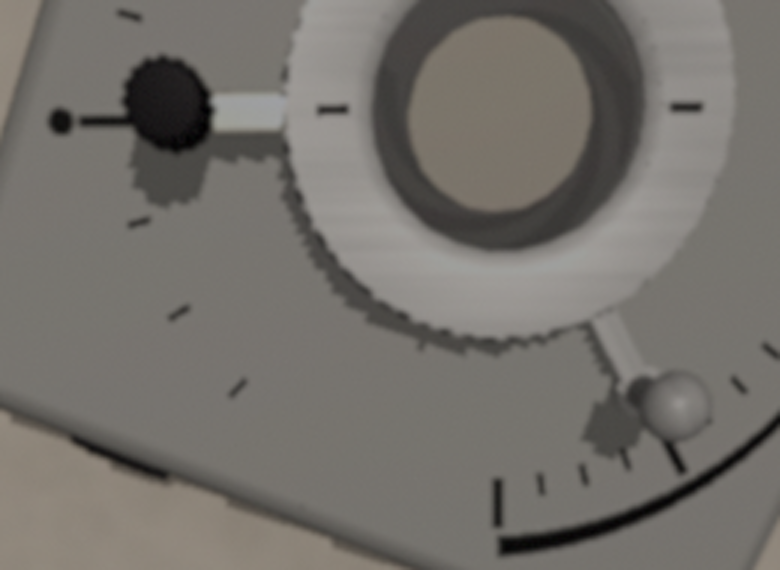

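View pics/s9z.png

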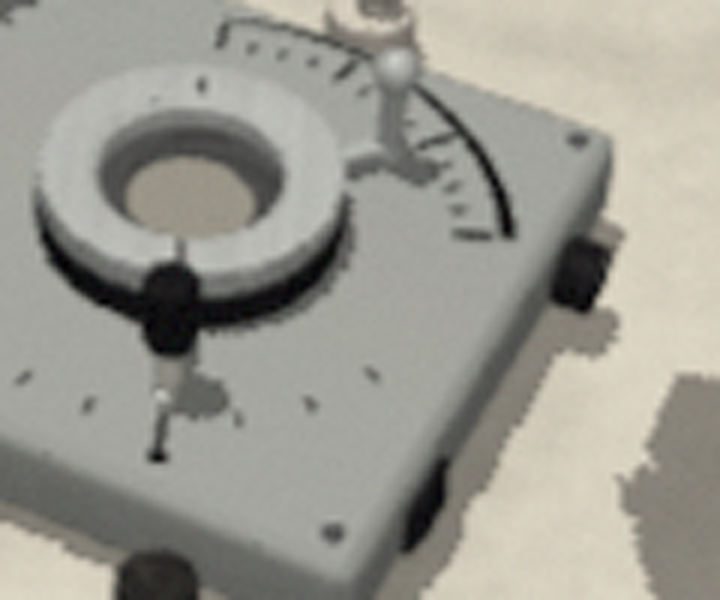

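Both levers are on their marks: iris is about 1.006 and polarizer about 0.00. The bystanders I can see stand where they were, and the arm is clear.

```bash
python3 -c "
from rig import manip
print(manip.sign_off())"
```

```text
the job is handed in; nothing more can be done
None
```

Both levers are set and the job is handed in. I pushed the iris lever round first and then the polarizer lever, using the side of the closed fingertips, then backed off and lifted clear.

| Lever | Before (rad) | After (rad) | Target (rad) |
|---|---|---|---|
| Iris | about 0.23 | about 1.006 | 1.0, third long mark |
| Polarizer | about 0.60 | about 0.00 | 0, long dotted mark |

- **Accuracy:** the final values come from the wrist camera after the arm had left. They agree within about 0.015 rad with where the marks themselves measured. In the scene and side pictures both pointers are at their marks.
- **Forces and time:** the wrist force readings at the end of each move stayed at about 3 N or less. The clock read 11.65 s at the end of the last move, before the final pictures.
- **Bystanders:** none I could see in the final pictures looked moved. I judged this by eye and did not measure their positions.
- **Disagreement:** one reading from the polarizer ring's tick mark, taken while the finger was still in contact, gave 0.02 rad when the knob gave 0.01. After a last small nudge they read about -0.003 and 0.002. No check failed.

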